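# Free the stuck sauce pan from the dish slide and seat it on the warmer

### The arm

A 6-joint arm with a two-finger parallel gripper is mounted at the origin on the work surface. World frame = base frame: x ahead of the robot, y to its left, z up, the work surface at z = 0. Lengths are in m, angles in rad, forces in N, time in s.
With the tool pointing down it reaches from about 0.35 to 0.775 m from the base axis. Payload 5.5 kg.
Tool frame: the origin (TCP) lies at the very end of the fingers, on their centre line; the grasp point (between the pads) lies 19 mm behind it; z points along the fingers, y is the direction in which the jaws open and shut (so a half turn about z gives the same grasp; the last joint's range is limited). The gripper opens to 85 mm and grips with 20 to 120 N. Pads are 22 mm wide; open, the fingers measure 114 mm over their backs; the gripper's body (76 mm by 85 mm) begins 54 mm behind the grasp point. The pads swing forward as they close: fully open they stand 13 mm farther back than shut.
Start: joints at [-1.345, 0.313, 0.046, 1.304, 0, 1.431], TCP at [0.206, -0.537, 0.231] pointing down, gripper open.
Joint ranges: [-2.76, 2.76], [-0.86, 1.69], [-1.03, 1.26], [-2.2, 2.34], [-1.47, 1.5], [-3.14, 3.14]. Speed limits (rad/s): [2.57, 2.57, 3.14, 3.14, 3.14, 3.14].

### API

Orientations are given as a unit quaternion [w, x, y, z].
In Python, from workcell import env gives the robot as it stands. The module is installed in compiled form; this text tells all that it offers.
- The arm moves only by the shell command python3 -m pendant 'ROWS' [FORCE]. ROWS is JSON, a list of rows, each an object with "fingers": the finger opening in mm, from 0 to 85.4; "delta_pos": the shift along the tool's x, y, z in mm, a list of three; "angular": the turn, a rotation vector about the tool's x, y, z in rad, a list of three. In form: [{"fingers": fingers, "delta_pos": [x, y, z], "angular": [ax, ay, az]}, ...]. A call has 1 to 12 rows; each row shifts and turns the commanded pose from where the row before left it, along the tool's axes as they then stand; what a row does not reach is not made up. A row lasts 1/10 s, in which the tool goes at most 50 mm and 8.59 degrees, less where a joint would pass 70% of its speed; a pose out of reach is approached as far as the arm can. A call is refused whole if a number of a shift passes 50 or a number of a turn 0.15, either way. A call with a gripper value outside its range is refused whole. The fingers move at their own pace and stop on an object; FORCE is the grip in N (left out, the last holds). Time passes only in rows, so rows that do not move let the fingers close. It gives the time, the measured TCP pose, the force and the opening at its end, in the units of the state.
- env.get_state(): the state, without advancing time (a new reading comes with each control period).
- env.read_camera(name): name is "side" or "top"; returns the picture (420x560x3 uint8, blue, green, red); there is no depth.
- env.camera_params(name): a dict with "fx", "fy", "cx", "cy" (pixels), "k1" (the pictures are not rectified: a ray, as slopes to the right and down, at radius r is drawn at 1 + k1 r^2 times it, then the intrinsics apply), "view" (4x4, takes a point from world to camera coordinates). Camera axes: x right, y up, looking along -z (the intrinsics and any distortion apply to the point x, -y, -z); pixel columns grow to the right and rows downward; lengths in m; the calibration is good to about 2 mm. A picture is of the moment at which its call begins. camera_params takes no time and is no camera call.
- env.hand_in(): hands the job in, once; it reports no verdict.
The state is a dict: "clock": time; "joint_pos": joint angles; "qvel": joint speeds; "tau": joint torques, N m; "tcp_pos": TCP position; "orientation": TCP orientation; "wrist_force": force on the tool from outside, world axes, zero at the start; "ft_torque": the same for the moment, N m; "finger_gap": finger opening in m.
Only numpy, scipy, OpenCV 4.12 (cv2) and the standard library are available. Lean on these libraries where they do the work, as an engineer would, in place of code of your own. Each camera call takes 0.05 s, during which the arm holds its last target. There are 200 camera calls.

### The job

The little sauce pan has slid down under the red guard bar of the dish slide and is stuck in its narrow end. Draw it back up the slide by its long handle until the whole pan body is clear of the bar and let go so that it rests on the slide; then take it again by the black grip on its lid, lift it off and set it gently, without dropping it, into the warmer's dished top so that it sits centred and level, and let go. Keep the pan from tipping over and leave the two jars and the shaker standing where they are.

Things in the scene. Friction and masses are not known exactly. Their poses are not given: they have to be found in the camera images.
- slide: Fixed steel dish slide: a trough 335 mm long, 124 mm wide inside, side walls 22 mm high, sloping 0.17 rad, uphill end away from the robot. Origin: on the sliding surface, midway between the walls, right below the middle of the guard bar; x uphill along the surface, y across, z square to it. Surface from x = -70 to +265 mm. At the low end two blue guides 62 mm high close in to a 44 mm throat that stops the pan.
- guard_bar (a point): Middle of the red guard bar across the slide; axes as the slide's. The bar is 40 mm wide along the slide (x -20 to +20 mm), 8 mm thick, 144 mm long; its underside is 116 mm and its top 124 mm above the sliding surface. It stands on two posts 30 mm wide just outside the walls.
- pan: Loose copper sauce pan, about 0.45 kg, 96 mm in diameter, with domed base, fixed steel lid, black grip block on the lid, long black handle. Origin: centre of the underside; z up its axis, x along the handle. Base: 40 mm flat foot at z = 0, 84 mm wide at z = 22, 96 mm at z = 44; lid top z = 70 mm. Starts on the slide under the bar, handle uphill, up to 0.15 rad askew. Let go on the slide, it stays there.
- lid_grip (a point): Where to grip the lid block: on the pan's axis, 94 mm above its underside. Block 30 mm long (pan x), 18 mm wide (pan y), from z = 70 to 106 mm over the underside, so its top starts 10 mm below the bar. Same axes as the pan.
- pan_handle (a point): Where to grip the handle: 105 mm from the pan's axis, 46 mm above its underside. The handle is a straight bar along the pan's x from 48 to 140 mm off the axis, 16 mm wide (y), 14 mm high. Same axes as the pan.
- warmer: Fixed white round pan warmer, 140 mm in diameter, 76 mm high, with a dark steel dished (funnel-shaped) top and a black knob on the robot's side. Origin: centre of its underside on the table, z up. The dish's mouth is 110 mm across at z = 76 mm and narrows to 70 mm at z = 42 mm; in its bottom a flat steel pad at z = 36 mm, on which the pan's flat foot stands level when it is fully home, the dish keeping it centred within about 2 mm.
- warmer_seat (a point): Point on the warmer's axis, 36 mm above the table, where the centre of the pan's underside lies when the pan is seated; x, y, z as the warmer's.
- sauce_jar: Bystander: amber jar with brass lid, 68 mm in diameter, 125 mm high; origin at the centre of its underside.
- pickle_jar: Bystander: green jar with red lid, 72 mm in diameter, 110 mm high; origin at the centre of its underside.
- shaker: Bystander: steel salt shaker, 44 mm in diameter, 88 mm high, standing between the slide and the warmer; origin at the centre of its underside.
Things that resemble listed ones, but are neither listed nor needed, are in the scene too. What is shaped like the warmer but yellow is not meant.

How it is judged:
On the way, in this order (a step that is already met when the one before it is completed fails the run):
1. the pan is drawn 35 mm up the slide, held by its handle (x of pan in the frame of slide above 0.035 m and z of pan in the frame of slide below 0.03 m and distance between the grasp point and pan_handle below 0.06 m and contact force between the fingers and pan above 0.3 N), for 0.1 s.
2. the pan rests on the slide, let go, its body clear of the bar (70 mm uphill of it) (x of pan in the frame of slide above 0.07 m and z of pan in the frame of slide below 0.012 m and contact force between the fingers and pan below 0.1 N and contact force between slide and pan above 1 N and linear speed of pan below 0.02 m/s), for 0.2 s.
3. the pan is held up off the slide by its lid grip (distance between the grasp point and lid_grip below 0.04 m and contact force between the fingers and pan above 0.3 N and contact force between slide and pan below 0.05 N and horizontal distance between pan and warmer_seat above 0.08 m), for 0.1 s.
At the end, for the whole second after the job is handed in: The pan sits at rest and released in the warmer's dish, centred within 6 mm, at its seated height within 5 mm and level within 0.06 rad; any heading of the handle will do (horizontal distance between pan and warmer_seat below 0.006 m and z of pan in the frame of warmer_seat between -0.005 and 0.005 m and angle between pan's own z axis and vertical below 0.06 rad and linear speed of pan below 0.02 m/s and angular speed of pan below 0.2 rad/s and contact force between the fingers and pan below 0.1 N); the robot touches nothing.
It fails at once if the pan is tipped more than 0.6 rad (angle between pan's own z axis and vertical above 0.6 rad).
It fails at once if the pan is dropped (moves faster than 0.3 m/s while not held) (contact force between the fingers and pan below 0.05 N and linear speed of pan above 0.3 m/s).
It fails at once if the pan is banged or pressed on the warmer with more than 40 N (contact force between pan and warmer above 40 N).
It fails at once if a bystander is moved more than 30 mm or tipped (distance of any of sauce_jar, pickle_jar, shaker from where it was at the start of the episode above 0.03 m or angle between any of sauce_jar, pickle_jar, shaker's own z axis and vertical above 0.4 rad).
It also fails if it takes over 58 s, if anything falls off the work surface, if the arm or the gripper's body presses on something with over 40 N, if the wrist force passes 120 N, or if a joint passes its speed limit or range.

## Working session

There is one attempt and no reset: what is moved stays moved. The work goes in short steps, Python scripts to look and compute and a shell command to move; the robot and the scene stay as the last step left them, time stands still between calls to the robot, and variables do not carry over. Pictures are saved under pics/ and viewed, about 8 in all and at most 12, crops included, and the job is handed in when it is done.

```bash
mkdir -p pics
python3 - <<'E'
from workcell import env
import cv2,numpy as np
for n in("top","side"):
    cv2.imwrite(f"pics/{n}0.png",env.read_camera(n)); p=env.camera_params(n)
    print({k:np.round(v,4).tolist() for k,v in p.items()})
s=env.get_state();print({k:np.round(v,3).tolist() for k,v in s.items()})
E
```

```text
{'fx': 391.7564, 'fy': 391.7564, 'cx': 275.3866, 'cy': 208.2754, 'k1': 0.0024, 'view': [[0.0086, -0.9998, 0.0163, -0.0133], [0.9808, 0.0116, 0.1945, -0.5663], [-0.1947, 0.0143, 0.9808, -1.0539], [0.0, 0.0, 0.0, 1.0]]}
{'fx': 490.5722, 'fy': 490.5722, 'cx': 272.8061, 'cy': 207.8162, 'k1': 0.0199, 'view': [[-0.9976, -0.0694, 0.0034, 0.5482], [0.0556, -0.7676, 0.6385, -0.0947], [-0.0417, 0.6372, 0.7696, -1.3495], [0.0, 0.0, 0.0, 1.0]]}
{'clock': 0.1, 'joint_pos': [-1.345, 0.314, 0.045, 1.304, -0.0, 1.431], 'qvel': [-0.002, -0.001, 0.003, 0.002, 0.001, -0.002], 'tau': [0.002, -48.173, 29.924, 0.013, -0.0, 0.0], 'tcp_pos': [0.206, -0.537, 0.23], 'orientation': [-0.001, 0.983, 0.182, -0.0], 'wrist_force': [-0.138, 0.827, 0.443], 'ft_torque': [-0.017, -0.003, -0.012], 'finger_gap': 0.086}
```

View pics/top0.png

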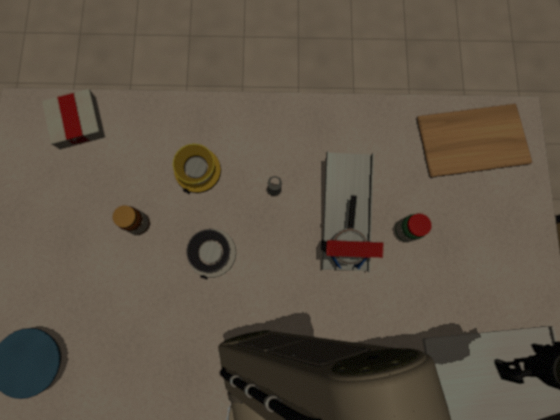

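View pics/side0.png

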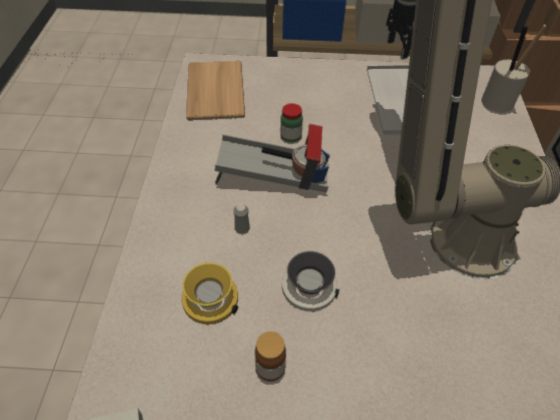

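Candidates (top view): pan warmer → white one with the dark dish at (209,252), versus the yellow lookalike at (197,167). Pan → copper one under the red bar at (349,245), handle (351,212). The blue disc at (28,362) and the tan board aren't wanted. Side view: white warmer (310,280), yellow (209,293), handle (275,152). I choose the white warmer and the pan, and check them in a close crop.

```bash
cat > h.py <<'E'
from workcell import env
import cv2,numpy as np
P={n:env.camera_params(n) for n in("top","side")}
def proj(n,X):
    p=P[n];V=np.array(p["view"]);c=(V[:3,:3]@np.atleast_2d(X).T).T+V[:3,3]
    x=c[:,0]/-c[:,2];y=-c[:,1]/-c[:,2];k=1+p["k1"]*(x*x+y*y)
    return np.c_[p["fx"]*x*k+p["cx"],p["fy"]*y*k+p["cy"]]
def ray(n,uv):
    p=P[n];V=np.array(p["view"]);K=np.array([[p["fx"],0,p["cx"]],[0,p["fy"],p["cy"]],[0,0,1]])
    x,y=cv2.undistortPoints(np.array([[uv]],float),K,np.array([p["k1"],0,0,0.]))[0,0]
    R=V[:3,:3];d=R.T@np.array([x,-y,-1]);return -R.T@V[:3,3],d/np.linalg.norm(d)
def plane(n,uv,z):
    o,d=ray(n,uv);return o+d*(z-o[2])/d[2]
def tri(a,b):
    o1,d1=ray("top",a);o2,d2=ray("side",b)
    t=np.linalg.lstsq(np.c_[d1,-d2],o2-o1,rcond=None)[0]
    p,q=o1+t[0]*d1,o2+t[1]*d2;return (p+q)/2,np.linalg.norm(p-q)
E
python3 - <<'E'
from h import *
t=cv2.imread("pics/top0.png");s=cv2.imread("pics/side0.png")
def crop(i,x,y,w,h,W,H):return cv2.convertScaleAbs(cv2.resize(i[y:y+h,x:x+w],(W,H),interpolation=cv2.INTER_CUBIC),alpha=1.7)
# scales: 4x
a=crop(t,310,145,85,135,340,540);b=crop(s,210,120,125,75,460,276);c=crop(t,175,220,75,66,300,264)
m=np.zeros((540,800,3),np.uint8);m[:,:340]=a;m[:276,340:]=b;m[276:,340:640]=c
cv2.imwrite("pics/crop.png",m)
hs=cv2.cvtColor(t,cv2.COLOR_BGR2HSV);hs2=cv2.cvtColor(s,cv2.COLOR_BGR2HSV)
def blob(h,lo,hi,box):
    M=np.zeros(h.shape[:2],np.uint8);x,y,w,H=box;M[y:y+H,x:x+w]=cv2.inRange(h,lo,hi)[y:y+H,x:x+w]
    n,l,st,ce=cv2.connectedComponentsWithStats(M);k=1+np.argmax(st[1:,4]);return st[k],ce[k],(l==k).astype(np.uint8)
def rect(m):return cv2.minAreaRect(cv2.findContours(m,0,1)[0][0])
for nm,h,bx in(("top",hs,(315,230,75,35)),("side",hs2,(295,120,35,70))):
    st,ce,m=blob(h,(0,150,60),(8,255,255),bx);print("bar",nm,st,ce,rect(m))
for nm,h,bx in(("top",hs,(335,180,35,50)),("side",hs2,(255,140,50,22))):
    st,ce,m=blob(h,(0,0,0),(180,255,40),bx);print("handle",nm,st,ce,rect(m))
for nm,h,bx in(("top",hs,(180,225,60,45)),("side",hs2,(280,250,60,50))):
    st,ce,m=blob(h,(0,0,0),(180,255,60 if nm=="top" else 70),bx);c=max(cv2.findContours(m,0,1)[0],key=len);print("dish",nm,st,ce,cv2.fitEllipse(c))
E
```

```text
bar top [326 240  57  18 841] [353.84661118 248.73365042] ((354.1661682128906, 249.00924682617188), (56.02471923828125, 15.864425659179688), 3.1798300743103027)
bar side [306 125  16  37 440] [313.88181818 142.31818182] ((313.9139404296875, 142.94671630859375), (14.123575210571289, 35.39947509765625), 5.194429397583008)
handle top [347 196   9  32 196] [351.11734694 211.91836735] ((351.0414123535156, 211.50344848632812), (6.477548122406006, 31.39119529724121), 4.763641834259033)
handle side [263 147  29  12 150] [276.86       152.46666667] ((277.006591796875, 152.4721221923828), (29.77511215209961, 5.038865089416504), 13.240520477294922)
dish top [187 230  43  40 944] [206.83050847 249.51165254] ((207.95082092285156, 250.236572265625), (40.47178268432617, 42.39631652832031), 82.09762573242188)
dish side [ 288  252   46   43 1005] [311.03880597 268.93333333] ((310.60003662109375, 272.367919921875), (40.693023681640625, 44.77941131591797), 99.31819915771484)
```

View pics/crop.png

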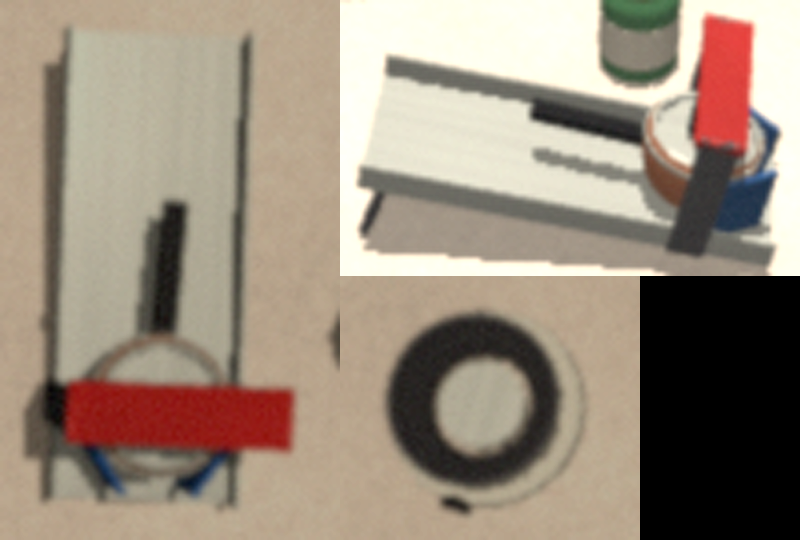

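The crop confirms the copper pan under the red bar (handle tip at top px (354,196), side (263.5,149.6)) and the white warmer with the dark dish (ellipse at top (208,250)). Now the 3D points.

Run:
```python
from h import *
np.set_printoptions(precision=4,suppress=True)
for n,a,b in(("upR",(372.5,154),(223,135.8)),("upL",(327,152),(215.4,166.2)),("loL",(321,270),(328,186.6)),
 ("bar",(354.1,249),(313.9,141.5)),("tip",(354,195.7),(263.5,149.6)),("base",(350.8,228),(292,155.3)),("mid",(351.4,211.9),(277,152.5)),
 ("dish",(208,250.2),(310.6,272.4)),("shak",(274.5,181),(241,209)),("sauceTop",(126,217),(270,345)),("pickTop",(418,225),(292,111))):print(n,*tri(a,b))
print("dish z76",plane("top",(208,250.2),.076),plane("side",(310.6,272.4),.076))
# dish mouth extents check
print(plane("top",(187,250),.076),plane("top",(229.5,250),.076))
print("dishside ext",plane("side",(288,273),.076),plane("side",(334,273),.076))
```

```text
upR [ 0.7203 -0.281   0.0896] 0.0012952805359590022
upL [ 0.7248 -0.152   0.089 ] 0.0015689511504304993
loL [ 0.3972 -0.1363  0.0452] 0.0042178556984680884
bar [ 0.4464 -0.2072  0.1522] 0.004261828387259808
tip [ 0.5943 -0.2225  0.0977] 0.0031424174753823036
base [ 0.5079 -0.2134  0.0885] 0.0008874217956767489
mid [ 0.5518 -0.215   0.095 ] 0.0016416452921239897
dish [0.4447 0.1751 0.0726] 0.0004725141551477796
shak [ 0.6369 -0.0037  0.0842] 0.003022713093942929
sauceTop [0.5276 0.3883 0.1161] 0.0027263395343585387
pickTop [ 0.5159 -0.3911  0.1075] 0.0021867093586883653
dish z76 [0.4442 0.1747 0.076 ] [0.4451 0.1772 0.076 ]
[0.4442 0.2315 0.076 ] [0.4453 0.1164 0.076 ]
dishside ext [0.5    0.1829 0.076 ] [0.3882 0.1748 0.076 ]
```

```bash
cat >> h.py <<'E'
from scipy.spatial.transform import Rotation as Ro
def frame(heading,pitch):
    x=np.array([np.cos(heading)*np.cos(pitch),np.sin(heading)*np.cos(pitch),np.sin(pitch)])
    y=-np.array([-np.sin(heading),np.cos(heading),0]);return np.c_[x,y,np.cross(x,y)]
def todo(pos,R):
    s=env.get_state();q=np.array(s["orientation"]);C=Ro.from_quat(q[[1,2,3,0]]).as_matrix()
    print("t",s["clock"],"tcp",np.round(s["tcp_pos"],4),"gap",s["finger_gap"],"F",np.round(s["wrist_force"],1),"q",np.round(s["joint_pos"],2))
    d=np.array(pos)-s["tcp_pos"]
    print("rot",np.round(Ro.from_matrix(C.T@R).as_rotvec(),3),"shift mm now-axes",np.round(C.T@d*1e3,1),"target-axes",np.round(R.T@d*1e3,1))
E
python3 - <<'E'
from h import *
R=frame(-.105,.17); g=np.array([.560,-.219,.090])
todo(g-R[:,2]*.06+R[:,2]*.019,R)   # 60 mm above grasp
E
```

```text
t 0.1 tcp [ 0.2056 -0.5365  0.2305] gap 0.08572873002613791 F [-0.1  0.8  0.4] q [-1.34  0.31  0.05  1.3  -0.    1.43]
rot [-0.042  0.167  0.47 ] shift mm now-axes [ 438.4 -172.7  100.4] target-axes [ 290.8 -352.9  151.5]
```

```bash
python3 -m pendant '[{"fingers":85,"delta_pos":[40,-16,0],"angular":[0,0,0]},{"fingers":85,"delta_pos":[40,-16,0],"angular":[0,0,0]},{"fingers":85,"delta_pos":[40,-16,0],"angular":[0,0,0]},{"fingers":85,"delta_pos":[40,-16,0],"angular":[0,0,0]},{"fingers":85,"delta_pos":[40,-16,0],"angular":[0,0,0]},{"fingers":85,"delta_pos":[40,-16,0],"angular":[0,0,0]},{"fingers":85,"delta_pos":[40,-16,0],"angular":[0,0,0]},{"fingers":85,"delta_pos":[40,-16,0],"angular":[0,0,0]},{"fingers":85,"delta_pos":[40,-16,0],"angular":[0,0,0]},{"fingers":85,"delta_pos":[40,-16,0],"angular":[0,0,0]},{"fingers":85,"delta_pos":[38,-13,0],"angular":[0,0,0]}]' 40
python3 -m pendant '[{"fingers":85,"delta_pos":[0,0,0],"angular":[-0.01,0.04,0.118]},{"fingers":85,"delta_pos":[0,0,0],"angular":[-0.01,0.04,0.118]},{"fingers":85,"delta_pos":[0,0,0],"angular":[-0.01,0.042,0.118]},{"fingers":85,"delta_pos":[0,0,0],"angular":[-0.01,0.042,0.118]},{"fingers":85,"delta_pos":[0,0,0],"angular":[0,0,0]}]'
python3 - <<'E'
from h import *
R=frame(-.105,.17); g=np.array([.560,-.219,.090])
todo(g-R[:,2]*.06+R[:,2]*.019,R)
E
```

```text
clock: 1.2
tcp_pos: [0.5537, -0.2169, 0.2309]
orientation: [-0.0, 0.983, 0.182, -0.0]
wrist_force: [0.9, -0.6, -0.1]
finger_gap: 0.085
clock: 1.7
tcp_pos: [0.5516, -0.2181, 0.231]
orientation: [0.005, 0.995, -0.054, 0.083]
wrist_force: [-0.4, 0.0, -0.1]
finger_gap: 0.0852
t 1.7 tcp [ 0.5516 -0.2181  0.231 ] gap 0.08522723588529599 F [-0.4  0.  -0.1] q [-0.55  0.22 -0.1   1.11  0.07  2.71]
rot [ 0.001  0.003 -0.003] shift mm now-axes [-15.2  -0.1  99.4] target-axes [-15.6   0.   99.3]
```

```bash
python3 -m pendant '[{"fingers":60,"delta_pos":[-15,0,30],"angular":[0,0,0]},{"fingers":60,"delta_pos":[0,0,35],"angular":[0,0,0]},{"fingers":60,"delta_pos":[0,0,34],"angular":[0,0,0]},{"fingers":60,"delta_pos":[0,0,0],"angular":[0,0,0]},{"fingers":60,"delta_pos":[0,0,0],"angular":[0,0,0]}]'
python3 - <<'E'
from h import *
R=frame(-.105,.17); g=np.array([.560,-.219,.090])
todo(g+R[:,2]*.019,R)
t=env.read_camera("top");s=env.read_camera("side")
m=np.zeros((560,800,3),np.uint8)
m[:,:360]=cv2.resize(t[140:280,310:400],(360,560),interpolation=2);m[:400,360:]=cv2.resize(s[90:190,225:335],(440,400),interpolation=2)
cv2.imwrite("pics/c2.png",cv2.convertScaleAbs(m,alpha=1.7))
E
```

```text
clock: 2.2
tcp_pos: [0.5542, -0.2189, 0.1309]
orientation: [0.004, 0.995, -0.053, 0.082]
wrist_force: [-0.4, -0.4, 0.1]
finger_gap: 0.0599
t 2.2 tcp [ 0.5542 -0.2189  0.1309] gap 0.059934428660887384 F [-0.4 -0.4  0.1] q [-0.55  0.28 -0.27  0.87  0.07  2.71]
rot [ 0.     0.005 -0.001] shift mm now-axes [-0.9 -0.5 60.3] target-axes [-1.2 -0.5 60.3]
```

View pics/c2.png

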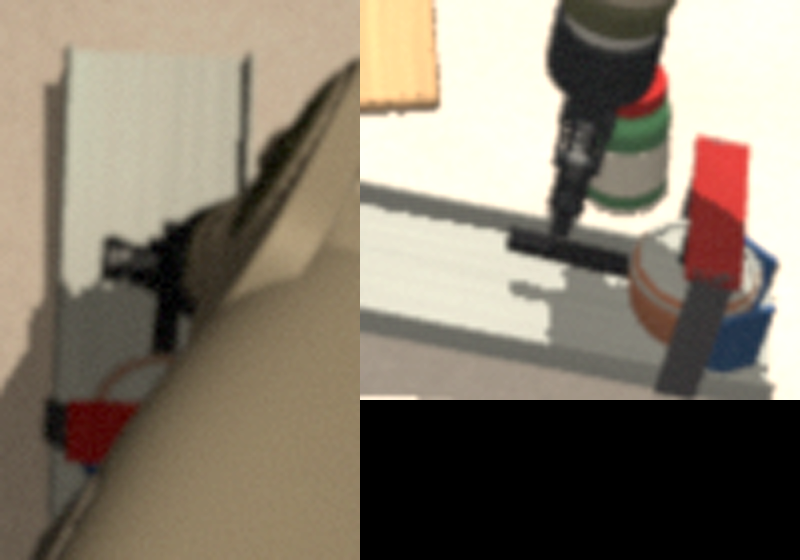

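The finger is above the handle about a third of the way from its tip (side crop (562,237), handle 510–630), as intended. Descend and close.

```bash
python3 -m pendant '[{"fingers":60,"delta_pos":[-1,0,20],"angular":[0,0,0]},{"fingers":60,"delta_pos":[0,0,20],"angular":[0,0,0]},{"fingers":60,"delta_pos":[0,0,18],"angular":[0,0,0]},{"fingers":60,"delta_pos":[0,0,0],"angular":[0,0,0]},{"fingers":0,"delta_pos":[0,0,0],"angular":[0,0,0]},{"fingers":0,"delta_pos":[0,0,0],"angular":[0,0,0]},{"fingers":0,"delta_pos":[0,0,0],"angular":[0,0,0]},{"fingers":0,"delta_pos":[0,0,0],"angular":[0,0,0]},{"fingers":0,"delta_pos":[0,0,0],"angular":[0,0,0]},{"fingers":0,"delta_pos":[0,0,0],"angular":[0,0,0]}]' 50
```

```text
clock: 3.3
tcp_pos: [0.5643, -0.221, 0.0751]
orientation: [0.006, 0.995, -0.053, 0.085]
wrist_force: [0.9, -2.4, 4.2]
finger_gap: 0.0146
```

```bash
python3 -m pendant '[{"fingers":0,"delta_pos":[4,-0.2,0],"angular":[0,0,0]},{"fingers":0,"delta_pos":[6,-0.4,0],"angular":[0,0,0]},{"fingers":0,"delta_pos":[6,-0.4,0],"angular":[0,0,0]},{"fingers":0,"delta_pos":[6,-0.4,0],"angular":[0,0,0]},{"fingers":0,"delta_pos":[6,-0.4,0],"angular":[0,0,0]},{"fingers":0,"delta_pos":[6,-0.4,0],"angular":[0,0,0]},{"fingers":0,"delta_pos":[6,-0.4,0],"angular":[0,0,0]},{"fingers":0,"delta_pos":[6,-0.4,0],"angular":[0,0,0]}]'
```

```text
clock: 4.1
tcp_pos: [0.6053, -0.2204, 0.0793]
orientation: [0.004, 0.995, -0.054, 0.08]
wrist_force: [-5.6, 0.3, 1.1]
finger_gap: 0.0147
```

Run:
```python
from h import *
t=env.read_camera("top");s=env.read_camera("side")
m=np.zeros((560,800,3),np.uint8)
m[:,:360]=cv2.resize(t[140:280,310:400],(360,560),interpolation=2);m[:400,360:]=cv2.resize(s[90:190,225:335],(440,400),interpolation=2)
cv2.imwrite("pics/c3.png",cv2.convertScaleAbs(m,alpha=1.7))
```

```text
(no output)
```

View pics/c3.png

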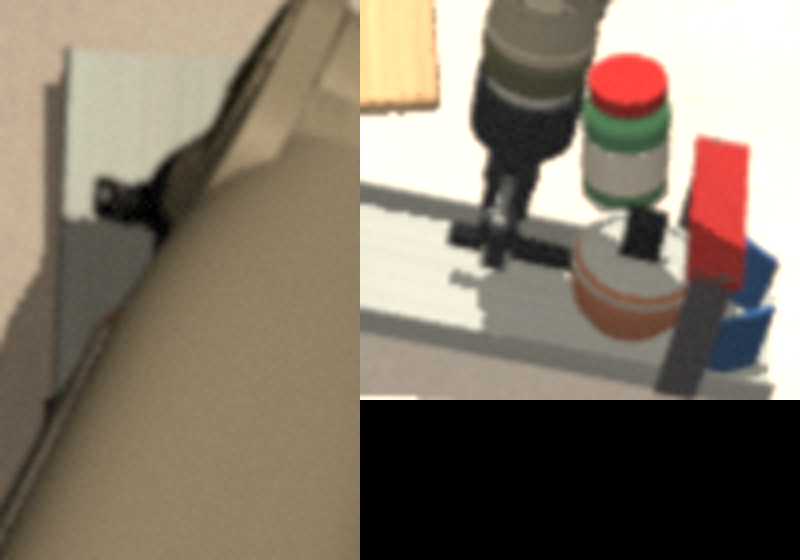

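The pan follows (lid block now visible at crop (645,232), handle gripped at (495,235)). Pull on another 52 mm and stop.

```bash
python3 -m pendant '[{"fingers":0,"delta_pos":[6,-0.4,0],"angular":[0,0,0]},{"fingers":0,"delta_pos":[6,-0.4,0],"angular":[0,0,0]},{"fingers":0,"delta_pos":[6,-0.4,0],"angular":[0,0,0]},{"fingers":0,"delta_pos":[6,-0.4,0],"angular":[0,0,0]},{"fingers":0,"delta_pos":[6,-0.4,0],"angular":[0,0,0]},{"fingers":0,"delta_pos":[6,-0.4,0],"angular":[0,0,0]},{"fingers":0,"delta_pos":[6,-0.4,0],"angular":[0,0,0]},{"fingers":0,"delta_pos":[6,-0.4,0],"angular":[0,0,0]},{"fingers":0,"delta_pos":[4,0,0],"angular":[0,0,0]},{"fingers":0,"delta_pos":[0,0,0],"angular":[0,0,0]},{"fingers":0,"delta_pos":[0,0,0],"angular":[0,0,0]}]'
python3 -m pendant '[{"fingers":30,"delta_pos":[0,0,0],"angular":[0,0,0]},{"fingers":50,"delta_pos":[0,0,0],"angular":[0,0,0]},{"fingers":50,"delta_pos":[0,0,0],"angular":[0,0,0]},{"fingers":50,"delta_pos":[0,0,0],"angular":[0,0,0]},{"fingers":50,"delta_pos":[0,0,0],"angular":[0,0,0]},{"fingers":50,"delta_pos":[0,0,-20],"angular":[0,0,0]},{"fingers":50,"delta_pos":[0,0,-30],"angular":[0,0,0]},{"fingers":50,"delta_pos":[0,0,-40],"angular":[0,0,0]},{"fingers":50,"delta_pos":[0,0,-40],"angular":[0,0,0]},{"fingers":50,"delta_pos":[0,0,0],"angular":[0,0,0]}]'
```

```text
clock: 5.3
tcp_pos: [0.6582, -0.2233, 0.089]
orientation: [0.004, 0.995, -0.053, 0.082]
wrist_force: [-4.9, 0.9, 2.1]
finger_gap: 0.0151
clock: 6.3
tcp_pos: [0.641, -0.2232, 0.2261]
orientation: [0.007, 0.995, -0.053, 0.089]
wrist_force: [0.4, -0.4, 0.4]
finger_gap: 0.0502
```

```bash
python3 -m pendant '[{"fingers":50,"delta_pos":[-20,-40,0],"angular":[0,0,0]},{"fingers":50,"delta_pos":[-20,-40,0],"angular":[0,0,0]},{"fingers":50,"delta_pos":[-20,-40,0],"angular":[0,0,0]},{"fingers":50,"delta_pos":[-20,-40,0],"angular":[0,0,0]},{"fingers":50,"delta_pos":[-10,-40,0],"angular":[0,0,0]},{"fingers":50,"delta_pos":[0,0,0],"angular":[0,0,0]}]'
python3 - <<'E'
from h import *
t=env.read_camera("top");s=env.read_camera("side")
cv2.imwrite("pics/t4.png",t);cv2.imwrite("pics/s4.png",s)
m=np.zeros((560,800,3),np.uint8)
m[:,:360]=cv2.resize(t[140:280,310:400],(360,560),interpolation=2);m[:400,360:]=cv2.resize(s[90:190,225:335],(440,400),interpolation=2)
cv2.imwrite("pics/c4.png",cv2.convertScaleAbs(m,alpha=1.7))
E
```

```text
clock: 6.9
tcp_pos: [0.5697, -0.0089, 0.2026]
orientation: [0.004, 0.995, -0.051, 0.083]
wrist_force: [1.3, -0.4, -0.2]
finger_gap: 0.0502
```

View pics/c4.png

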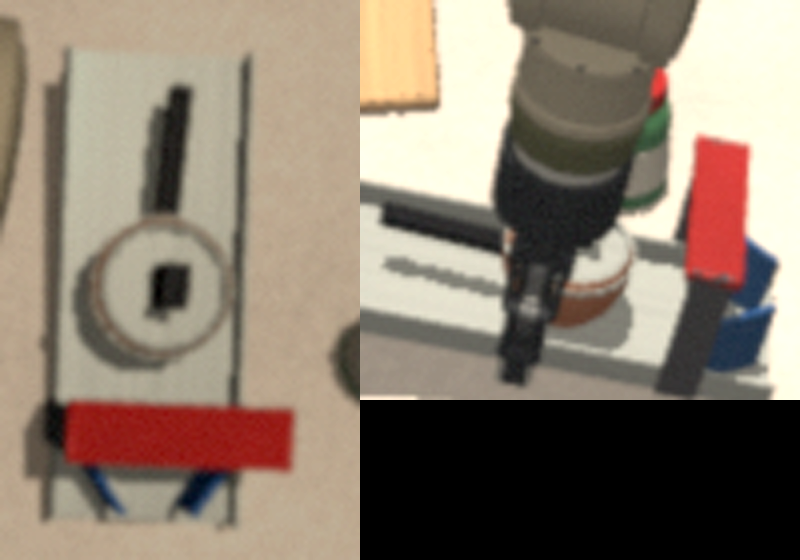

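Run:
```python
from h import *
np.set_printoptions(precision=4,suppress=True)
t=cv2.imread("pics/t4.png")
g=cv2.cvtColor(t,cv2.COLOR_BGR2GRAY)
def dark(x,y,w,h,th):
    m=(g[y:y+h,x:x+w]<th).astype(np.uint8);n,l,st,c=cv2.connectedComponentsWithStats(m);k=1+np.argmax(st[1:,4])
    r=cv2.minAreaRect(cv2.findContours((l==k).astype(np.uint8),0,1)[0][0]);return st[k][:4]+[x,y,0,0],c[k]+[x,y],r[1:]
print(dark(343,202,18,16,42));hd=dark(345,160,14,33,42);print(hd)
R=frame(-.105,.17);n=-R[:,2]
b=plane("top",(353.5,211.5),.147);print("block top",b,"axis@94",b-.012*n,"foot",b-.106*n)
r=plane("top",(350.5,212),.114);print("rim(z70..)",r,"foot",r-.07*n)
tip=plane("top",(310+182/4,140+90/4),.113);print("tip",tip,"foot",tip-R[:,0]*.14-n*.053)
gp=np.array([.655,-.2235,.1077]);print("from grasp",gp-R[:,0]*.105-n*.046)
todo(b-.012*n-.019*n+n*.06,R)
```

```text
(array([348, 207,   9,  11]), array([351.809, 211.618]), ((10.0, 8.0), 90.0))
(array([348, 162,   9,  31]), array([352.0265, 177.9048]), ((6.51546049118042, 30.699966430664062), 6.34019136428833))
block top [ 0.5421 -0.2093  0.147 ] axis@94 [ 0.5441 -0.2095  0.1352] foot [ 0.56   -0.2112  0.0425]
rim(z70..) [ 0.547  -0.2084  0.114 ] foot [ 0.5588 -0.2096  0.045 ]
tip [ 0.6862 -0.2264  0.113 ] foot [ 0.5579 -0.2129  0.0371]
from grasp [ 0.5598 -0.2135  0.0446]
t 7.0 tcp [ 0.5714 -0.0124  0.203 ] gap 0.04996506019236261 F [-1.  -0.5  0.4] q [-0.17  0.18 -0.21  1.01  0.01  3.08]
rot [0.001 0.002 0.   ] shift mm now-axes [-17.9 198.9  25.1] target-axes [-17.9 198.9  24.8]
```

Pan foot estimates from block, rim, handle tip and the grasp agree within 3 mm: (0.559,-0.2115,0.043), about 94 mm uphill of the bar. Move above the lid block.

```bash
python3 -m pendant '[{"fingers":50,"delta_pos":[-4,40,0],"angular":[0,0,0]},{"fingers":50,"delta_pos":[-4,40,0],"angular":[0,0,0]},{"fingers":50,"delta_pos":[-4,40,0],"angular":[0,0,0]},{"fingers":50,"delta_pos":[-4,40,0],"angular":[0,0,0]},{"fingers":50,"delta_pos":[-3,39,24],"angular":[0,0,0]},{"fingers":50,"delta_pos":[0,0,0],"angular":[0,0,0]},{"fingers":50,"delta_pos":[0,0,0],"angular":[0,0,0]}]'
python3 - <<'E'
from h import *
R=frame(-.108,.17);n=-R[:,2]
f=np.array([.559,-.2115,.0425]);todo(f+n*(.097-.019),R)
E
```

```text
clock: 7.7
tcp_pos: [0.5348, -0.2118, 0.1755]
orientation: [0.005, 0.995, -0.055, 0.083]
wrist_force: [-0.2, 0.6, 0.4]
finger_gap: 0.0499
t 7.7 tcp [ 0.5348 -0.2118  0.1755] gap 0.04988643585467624 F [-0.2  0.6  0.4] q [-0.55  0.21 -0.24  0.97  0.07  2.7 ]
rot [ 0.001  0.004 -0.003] shift mm now-axes [ 1.4 -2.9 57.2] target-axes [ 1.2 -2.9 57.2]
```

```bash
python3 -m pendant '[{"fingers":50,"delta_pos":[1,-2.5,20],"angular":[0,0,0]},{"fingers":50,"delta_pos":[0,0,20],"angular":[0,0,0]},{"fingers":50,"delta_pos":[0,0,10],"angular":[0,0,0]},{"fingers":50,"delta_pos":[0,0,7],"angular":[0,0,0]},{"fingers":50,"delta_pos":[0,0,0],"angular":[0,0,0]},{"fingers":50,"delta_pos":[0,0,0],"angular":[0,0,0]}]'
python3 -m pendant '[{"fingers":0,"delta_pos":[0,0,0],"angular":[0,0,0]},{"fingers":0,"delta_pos":[0,0,0],"angular":[0,0,0]},{"fingers":0,"delta_pos":[0,0,0],"angular":[0,0,0]},{"fingers":0,"delta_pos":[0,0,0],"angular":[0,0,0]},{"fingers":0,"delta_pos":[0,0,0],"angular":[0,0,0]},{"fingers":0,"delta_pos":[0,0,0],"angular":[0,0,0]}]' 70
```

```text
clock: 8.3
tcp_pos: [0.5467, -0.2084, 0.1212]
orientation: [0.005, 0.995, -0.053, 0.084]
wrist_force: [-0.6, -0.7, 0.6]
finger_gap: 0.05
clock: 8.9
tcp_pos: [0.5467, -0.2092, 0.1214]
orientation: [0.006, 0.995, -0.054, 0.084]
wrist_force: [-2.2, -1.9, 5.9]
finger_gap: 0.0167
```

```bash
python3 -m pendant '[{"fingers":0,"delta_pos":[0,0,-4],"angular":[0,0,0]},{"fingers":0,"delta_pos":[0,0,-8],"angular":[0,0,0]},{"fingers":0,"delta_pos":[0,0,-10],"angular":[0,0,0]},{"fingers":0,"delta_pos":[2,0,-12],"angular":[0,0,0]},{"fingers":0,"delta_pos":[2,0,-12],"angular":[0,0,0]},{"fingers":0,"delta_pos":[2,0,-12],"angular":[0,0,0]},{"fingers":0,"delta_pos":[2,0,-12],"angular":[0,0,0]},{"fingers":0,"delta_pos":[2,0,-12],"angular":[0,0,0]},{"fingers":0,"delta_pos":[2,0,-12],"angular":[0,0,0]},{"fingers":0,"delta_pos":[0,0,-10],"angular":[0,0,0]},{"fingers":0,"delta_pos":[0,0,-6],"angular":[0,0,0]},{"fingers":0,"delta_pos":[0,0,0],"angular":[0,0,0]}]'
python3 - <<'E'
from h import *
R=frame(-.108,0);todo([.545,0,.235],R)
E
```

```text
clock: 10.1
tcp_pos: [0.5401, -0.2079, 0.2321]
orientation: [0.005, 0.995, -0.053, 0.084]
wrist_force: [0.2, -1.1, -6.5]
finger_gap: 0.0168
t 10.1 tcp [ 0.5401 -0.2079  0.2321] gap 0.01683937082740057 F [ 0.2 -1.1 -6.5] q [-0.54  0.19 -0.13  1.1   0.07  2.71]
rot [ 0.002 -0.169  0.001] shift mm now-axes [ -16.6 -207.2   -6.2] target-axes [ -17.5 -207.2   -2.9]
```

```bash
python3 -m pendant '[{"fingers":0,"delta_pos":[0,0,0],"angular":[0,-0.034,0]},{"fingers":0,"delta_pos":[0,0,0],"angular":[0,-0.045,0]},{"fingers":0,"delta_pos":[0,0,0],"angular":[0,-0.045,0]},{"fingers":0,"delta_pos":[0,0,0],"angular":[0,-0.045,0]},{"fingers":0,"delta_pos":[0,-6,0],"angular":[0,0,-0.05]},{"fingers":0,"delta_pos":[0,-12,0],"angular":[0,0,-0.1]},{"fingers":0,"delta_pos":[0,-18,0],"angular":[0,0,-0.1]},{"fingers":0,"delta_pos":[0,-20,0],"angular":[0,0,-0.1]},{"fingers":0,"delta_pos":[0,-20,0],"angular":[0,0,-0.1]},{"fingers":0,"delta_pos":[0,-20,0],"angular":[0,0,-0.1]},{"fingers":0,"delta_pos":[0,-15,0],"angular":[0,0,-0.1]},{"fingers":0,"delta_pos":[0,-8,0],"angular":[0,0,-0.05]}]'
python3 - <<'E'
from h import *
R=frame(.9,0);todo([.445,.175,.235],R)
E
```

```text
clock: 11.3
tcp_pos: [0.5148, -0.0918, 0.2303]
orientation: [-0.0, 0.956, 0.294, -0.001]
wrist_force: [-0.5, -0.0, -5.4]
finger_gap: 0.017
t 11.3 tcp [ 0.5148 -0.0918  0.2303] gap 0.01701826412628763 F [-0.5 -0.  -5.4] q [-0.33  0.21 -0.09  1.27 -0.    2.21]
rot [-0.002  0.002 -0.303] shift mm now-axes [  92.3 -259.9   -4.5] target-axes [ 165.6 -220.5   -4.7]
```

```bash
python3 -m pendant '[{"fingers":0,"delta_pos":[4,-10,0],"angular":[0,0,0]},{"fingers":0,"delta_pos":[7,-20,0],"angular":[0,0,0]},{"fingers":0,"delta_pos":[10,-28,0],"angular":[0,0,0]},{"fingers":0,"delta_pos":[10,-28,0],"angular":[0,0,0]},{"fingers":0,"delta_pos":[10,-28,0],"angular":[0,0,0]},{"fingers":0,"delta_pos":[10,-28,0],"angular":[0,0,0]},{"fingers":0,"delta_pos":[10,-28,0],"angular":[0,0,0]},{"fingers":0,"delta_pos":[10,-28,0],"angular":[0,0,0]},{"fingers":0,"delta_pos":[9,-28,0],"angular":[0,0,0]},{"fingers":0,"delta_pos":[7,-20,0],"angular":[0,0,0]},{"fingers":0,"delta_pos":[4,-12,0],"angular":[0,0,0]},{"fingers":0,"delta_pos":[0,0,0],"angular":[0,0,0]}]'
python3 - <<'E'
from h import *
R=frame(.597,0);todo([.4445,.1755,.114],R)
t=env.read_camera("top");s=env.read_camera("side");cv2.imwrite("pics/t5.png",t);cv2.imwrite("pics/s5.png",s)
m=np.zeros((480,800,3),np.uint8)
m[:,:400]=cv2.resize(t[190:310,160:260],(400,480),interpolation=2);m[:,400:]=cv2.resize(s[200:320,255:355],(400,480),interpolation=2)
cv2.imwrite("pics/c5.png",cv2.convertScaleAbs(m,alpha=1.7))
E
```

```text
clock: 12.5
tcp_pos: [0.4464, 0.1729, 0.2306]
orientation: [-0.0, 0.956, 0.293, -0.001]
wrist_force: [-0.0, -0.1, -5.8]
finger_gap: 0.0169
t 12.5 tcp [0.4464 0.1729 0.2306] gap 0.016946129734313246 F [-0.  -0.1 -5.8] q [ 0.2   0.13 -0.19  1.25 -0.    2.75]
rot [-0.001  0.002 -0.003] shift mm now-axes [ 1.000e-01 -3.200e+00  1.166e+02] target-axes [-1.000e-01 -3.200e+00  1.166e+02]
```

View pics/c5.png

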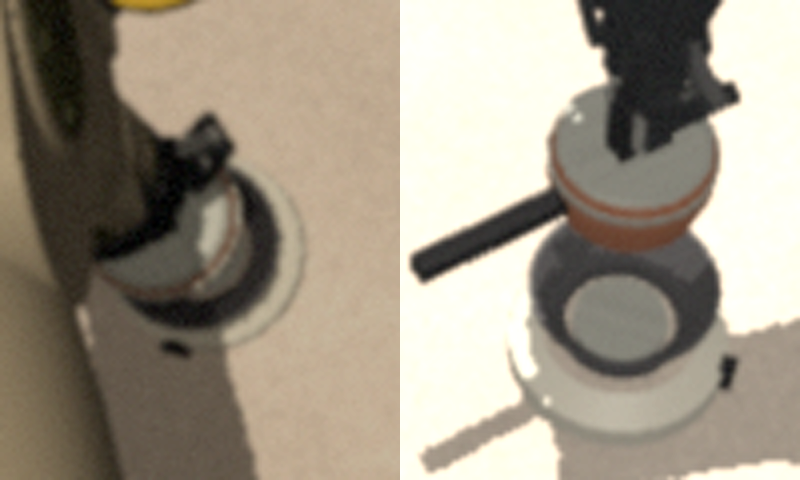

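The pan hangs level above the dish, slightly right (robot-ward) in the side crop (lid 549–719, mouth 528–720). Compare against projections of the assumed positions.

Run:
```python
from h import *
a=np.linspace(0,2*np.pi,200)
def ext(n,c,r,z):
    p=proj(n,np.c_[c[0]+r*np.cos(a),c[1]+r*np.sin(a),0*a+z]);return np.round([p[:,0].min(),p[:,0].max(),p[:,1].min(),p[:,1].max()],1)
f=.2306-.078
for z in(.044,.07):
  for n in P: print("pan",z,n,ext(n,(.4464,.1729),.048,f+z))
for n in P: print("mouth",n,ext(n,(.4447,.1755),.055,.076)," bodytop",ext(n,(.4447,.1755),.07,.0),"pad",ext(n,(.4447,.1755),.035,.042))
s=cv2.imread("pics/s5.png");t=cv2.imread("pics/t0.png") if 0 else cv2.imread("pics/top0.png");s0=cv2.imread("pics/side0.png")
# pad ellipses in the first pictures (bright region inside dark dish)
for n,i,(x,y,w,h) in(("top",t,(192,236,33,30)),("side",s0,(292,262,38,34))):
    g=cv2.cvtColor(i,cv2.COLOR_BGR2GRAY)[y:y+h,x:x+w];th,m=cv2.threshold(g,0,255,cv2.THRESH_OTSU)
    k,l,st,c=cv2.connectedComponentsWithStats(m);j=l[h//2,w//2];cc=cv2.findContours((l==j).astype(np.uint8),0,1)[0][0]
    e=cv2.fitEllipse(cc);print(n,th,"pad",np.array(e[0])+[x,y],e[1:],plane(n,np.array(e[0])+[x,y],.042))
# copper in side
hs=cv2.cvtColor(s,cv2.COLOR_BGR2HSV);m=cv2.inRange(hs[200:270,280:345],(3,90,40),(18,255,255));ys,xs=np.nonzero(m);print("copper side x",xs.min()+280,xs.max()+280,"y",ys.min()+200,ys.max()+200)
```

```text
pan 0.044 top [181.2 221.1 225.1 264.9]
pan 0.044 side [292.1 334.8 225.1 259.8]
pan 0.07 top [178.7 219.8 223.5 264.3]
pan 0.07 side [292.5 336.  218.1 253.1]
mouth top [187.3 228.  229.9 270.5]  bodytop [187.5 235.8 228.5 276.8] pad [197.  222.1 238.7 263.7]
mouth side [288.2 333.4 253.1 291.6]  bodytop [281.6 336.4 264.7 312.6] pad [295.9 324.  267.3 291.5]
top 60.0 pad [210.10147667 251.87402439] ((21.547225952148438, 24.3493709564209), 44.70219421386719) [0.44256483 0.17389153 0.042     ]
side 89.0 pad [309.65385628 279.2118187 ] ((20.13479995727539, 25.600067138671875), 98.08228302001953) [0.44538718 0.17573372 0.042     ]
copper side x 294 332 y 241 262
```

Projection and picture agree to about 1 mm; correct 3 mm sideways and descend.

```bash
python3 -m pendant '[{"fingers":0,"delta_pos":[0,-3,6],"angular":[0,0,0]},{"fingers":0,"delta_pos":[0,0,14],"angular":[0,0,0]},{"fingers":0,"delta_pos":[0,0,18],"angular":[0,0,0]},{"fingers":0,"delta_pos":[0,0,18],"angular":[0,0,0]},{"fingers":0,"delta_pos":[0,0,16],"angular":[0,0,0]},{"fingers":0,"delta_pos":[0,0,12],"angular":[0,0,0]},{"fingers":0,"delta_pos":[0,0,8],"angular":[0,0,0]},{"fingers":0,"delta_pos":[0,0,6],"angular":[0,0,0]},{"fingers":0,"delta_pos":[0,0,4],"angular":[0,0,0]},{"fingers":0,"delta_pos":[0,0,2],"angular":[0,0,0]},{"fingers":0,"delta_pos":[0,0,0],"angular":[0,0,0]}]'
python3 -m pendant '[{"fingers":0,"delta_pos":[0,0,2],"angular":[0,0,0]},{"fingers":0,"delta_pos":[0,0,2],"angular":[0,0,0]},{"fingers":0,"delta_pos":[0,0,0],"angular":[0,0,0]},{"fingers":0,"delta_pos":[0,0,0],"angular":[0,0,0]}]'
```

```text
clock: 13.7
tcp_pos: [0.4451, 0.174, 0.1269]
orientation: [0.0, 0.956, 0.292, -0.001]
wrist_force: [-0.1, -0.7, -6.0]
finger_gap: 0.0172
clock: 14.1
tcp_pos: [0.4449, 0.174, 0.1228]
orientation: [0.0, 0.956, 0.292, -0.001]
wrist_force: [0.3, -0.8, -5.2]
finger_gap: 0.0169
```

```bash
for k in 1 2 3; do python3 -m pendant '[{"fingers":0,"delta_pos":[0,0,1],"angular":[0,0,0]},{"fingers":0,"delta_pos":[0,0,1],"angular":[0,0,0]},{"fingers":0,"delta_pos":[0,0,0],"angular":[0,0,0]}]' | sed -n '2p;4p'; done
```

```text
tcp_pos: [0.4448, 0.174, 0.1206]
wrist_force: [0.6, 0.5, -6.4]
tcp_pos: [0.4448, 0.1739, 0.1186]
wrist_force: [-0.2, 0.0, -5.6]
tcp_pos: [0.4448, 0.1739, 0.1166]
wrist_force: [0.6, 0.8, -4.6]
```

```bash
for k in 1 2 3; do python3 -m pendant '[{"fingers":0,"delta_pos":[0,0,1],"angular":[0,0,0]},{"fingers":0,"delta_pos":[0,0,0],"angular":[0,0,0]},{"fingers":0,"delta_pos":[0,0,0],"angular":[0,0,0]}]' | sed -n '2p;4p'; done
```

```text
tcp_pos: [0.445, 0.174, 0.116]
wrist_force: [-0.6, -0.5, -3.9]
tcp_pos: [0.445, 0.1739, 0.1157]
wrist_force: [-4.6, -1.9, 6.6]
tcp_pos: [0.4449, 0.1739, 0.1155]
wrist_force: [-7.5, -2.9, 12.7]
```

```bash
for k in 1 2; do python3 -m pendant '[{"fingers":0,"delta_pos":[-0.7,-0.2,0],"angular":[0,0,0]},{"fingers":0,"delta_pos":[0,0,0],"angular":[0,0,0]},{"fingers":0,"delta_pos":[0,0,0],"angular":[0,0,0]}]' | sed -n '2,4p'; done; python3 -c "
from h import *
print(env.get_state()['ft_torque'])"
```

```text
tcp_pos: [0.4448, 0.1739, 0.1155]
orientation: [0.0, 0.956, 0.292, 0.0]
wrist_force: [-6.2, -1.8, 10.6]
tcp_pos: [0.4447, 0.1739, 0.1155]
orientation: [0.0, 0.956, 0.292, 0.001]
wrist_force: [-3.7, -0.6, 8.6]
[-0.03575142  0.41101945  0.01169862]
```

```bash
python3 -m pendant '[{"fingers":0,"delta_pos":[-0.5,0,-0.8],"angular":[0,0,0]},{"fingers":0,"delta_pos":[0,0,0],"angular":[0,0,0]},{"fingers":0,"delta_pos":[0,0,0],"angular":[0,0,0]}]'
python3 -m pendant '[{"fingers":24,"delta_pos":[0,0,0],"angular":[0,0,0]},{"fingers":40,"delta_pos":[0,0,0],"angular":[0,0,0]},{"fingers":50,"delta_pos":[0,0,0],"angular":[0,0,0]},{"fingers":50,"delta_pos":[0,0,0],"angular":[0,0,0]},{"fingers":50,"delta_pos":[0,0,-10],"angular":[0,0,0]},{"fingers":50,"delta_pos":[0,0,-30],"angular":[0,0,0]},{"fingers":50,"delta_pos":[0,0,-40],"angular":[0,0,0]},{"fingers":50,"delta_pos":[0,0,-40],"angular":[0,0,0]},{"fingers":50,"delta_pos":[0,45,0],"angular":[0,0,0]},{"fingers":50,"delta_pos":[0,45,0],"angular":[0,0,0]},{"fingers":50,"delta_pos":[0,45,0],"angular":[0,0,0]},{"fingers":50,"delta_pos":[0,45,0],"angular":[0,0,0]}]'
python3 - <<'E'
from h import *
import time
t=env.read_camera("top");s=env.read_camera("side");cv2.imwrite("pics/t6.png",t);cv2.imwrite("pics/s6.png",s)
a=np.linspace(0,2*np.pi,200)
def ext(n,c,r,z):
    p=proj(n,np.c_[c[0]+r*np.cos(a),c[1]+r*np.sin(a),0*a+z]);return np.round([p[:,0].min(),p[:,0].max(),p[:,1].min(),p[:,1].max()],1)
for n in P: print(n,"lid",ext(n,(.4447,.1745),.048,.036+.07),"blocktop",proj(n,[.4447,.1745,.142]),"rim44",ext(n,(.4447,.1745),.048,.08))
m=np.zeros((480,800,3),np.uint8)
m[:,:400]=cv2.resize(t[190:310,160:260],(400,480),interpolation=2);m[:,400:]=cv2.resize(s[200:320,255:355],(400,480),interpolation=2)
cv2.imwrite("pics/c6.png",cv2.convertScaleAbs(m,alpha=1.7))
E
```

```text
clock: 16.8
tcp_pos: [0.4445, 0.1737, 0.1154]
orientation: [0.0, 0.956, 0.292, 0.001]
wrist_force: [0.9, -0.3, 4.3]
finger_gap: 0.0165
clock: 18.0
tcp_pos: [0.5447, 0.0227, 0.2356]
orientation: [0.0, 0.956, 0.292, -0.0]
wrist_force: [0.8, 0.2, -0.1]
finger_gap: 0.0501
top lid [188.1 224.6 230.9 267.4] blocktop [[204.12339317 247.6816256 ]] rim44 [190.  225.6 232.3 267.8]
side lid [291.5 331.7 248.2 282.1] blocktop [[312.56831017 256.2429187 ]] rim44 [291.2 330.7 254.2 287.8]
```

View pics/c6.png

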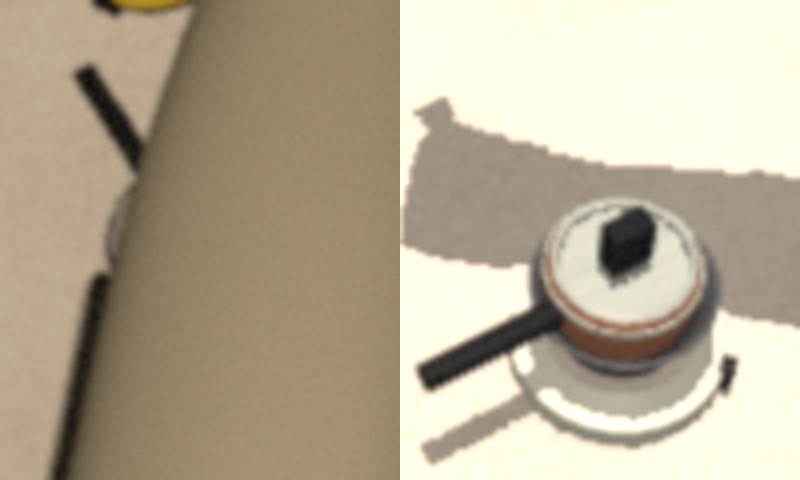

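Side crop: lid at 545–706 (=291.3–331.5 px), top at 249.5 px versus predicted 291.5–331.7 and 248.2: seated and level. Clear the arm from the top view for a last check.

```bash
python3 -m pendant '[{"fingers":50,"delta_pos":[0,45,0],"angular":[0,0,0]},{"fingers":50,"delta_pos":[0,45,0],"angular":[0,0,0]},{"fingers":50,"delta_pos":[-10,45,-10],"angular":[0,0,0]},{"fingers":50,"delta_pos":[-30,30,0],"angular":[0,0,0]},{"fingers":50,"delta_pos":[-40,0,0],"angular":[0,0,0]},{"fingers":50,"delta_pos":[-40,0,0],"angular":[0,0,0]},{"fingers":50,"delta_pos":[-40,0,0],"angular":[0,0,0]},{"fingers":50,"delta_pos":[0,0,0],"angular":[0,0,0]}]'
python3 - <<'E'
from h import *
t=env.read_camera("top");cv2.imwrite("pics/t7.png",t)
cv2.imwrite("pics/c7.png",cv2.convertScaleAbs(cv2.resize(t[80:300,100:420],(800,550),interpolation=2),alpha=1.6))
E
```

```text
clock: 18.9
tcp_pos: [0.4998, -0.2033, 0.2456]
orientation: [-0.0, 0.957, 0.29, -0.002]
wrist_force: [-0.2, 0.6, -0.3]
finger_gap: 0.0501
```

View pics/c7.png

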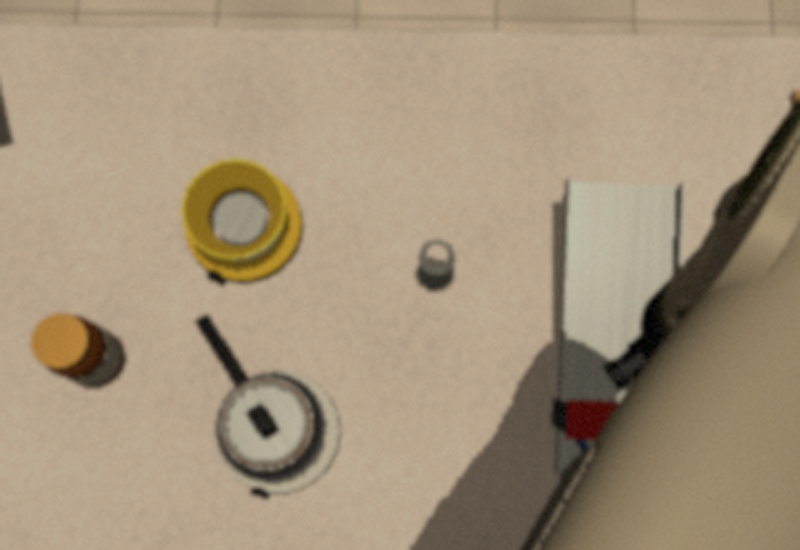

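The lid is concentric with the dish at about (206,249) px, where (206.4,249.2) was predicted. The shaker and amber jar are where they were, and the robot is free of everything.

```bash
python3 -c "
from h import *
print(env.get_state()['wrist_force']);env.hand_in()"
```

```text
[0.54127865 0.5454595  0.79613085]
the job is handed in; nothing more can be done
```

The pan is seated in the white warmer's dish and released. I handed the job in at about 19 s of the 58 s allowed; the hand-in gave no verdict.

- **Pull:** I drew the pan about 95 mm up the slide by its handle and let go. It stayed there, with its centre about 94 mm uphill of the bar. Four separate position estimates agreed within about 3 mm.
- **Placing:** I then lifted it by the lid grip, levelled it and lowered it in small steps. It touched down at a tool height of 115.5 mm, where I expected 114 mm. At first contact it pressed with up to about 19 N, with some sideways force, so I eased it a little before letting go.
- **Last checks:** In both cameras the lid is within about 1.5 pixels (roughly 3 to 4 mm) of where a centred, level, seated pan should appear. The wrist force was near zero and the arm was clear of everything.
- **Bystanders:** The amber jar and shaker stood where they started. The arm hid the green jar in the last picture, but it looked untouched in the earlier side views and the wrist force stayed low.

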